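# Free the glued block from the ratchet clamp

## Task

The glue on the striped wooden block has set. Lift the pawl of the ratchet clamp that holds it so that the sliding jaw springs back, then take the block out of the clamp and set it down, without dropping it, flat and the same way up, in the undivided drawer box (not the one with partitions).

Things in the scene. Friction and masses are not known exactly. Their poses are not given: they have to be found in the camera images.
- pawl_fin (a point): Steel fin on the pawl of the clamp holding the block: 22 mm (x) x 12 mm thick (y, both faces free) x 34 mm tall, top 14 mm above this point, 89 mm above bench. x runs along the clamp to the block, z up. Pawl pivot (axis y) is 57 mm back (-x), 35 mm lower. Lifting 15 mm (2-6 N) frees the rack, 30 mm is the most; falls back when let go. A second, empty clamp at the bench's far edge is not used.
- jaw (a joint): Sliding jaw of that clamp (steel, top 62 mm above bench), m: about 0 clamped, 0.036 fully back. A spring (8-4 N) draws it back towards the pawl in about 0.3 s while the pawl is held up; it stops 25 mm short of the fin. Clamped, its lip covers 11 mm of the block's end; back, the lip is clear of it. The other jaw is fixed, 50 mm high, no lip. Clamp base: fixed, 320 x 120 x 15 mm grey board.
- block_centre (a point): Centre of the clamped block: three glued wood strips, light-dark-light, 80 mm along the clamp (x), 44 mm across (y), 36 mm high (z up), about 110 g. It lies between the jaws on the clamp's base, underside 15 mm above the bench, 148 mm from the fin; its 80 mm long sides are free for fingers.
- drawer_box_in (a point): Centre of the inner floor of the undivided shallow drawer box (plywood, white floor, fixed): outside 200 mm (x) x 160 mm (y) x 45 mm high, walls 8 mm, floor 8 mm above the bench; x and y parallel to its sides, z up. The like box with partitions is not the one.
Not all that is in view belongs to the job. What is shaped like the part that bears block_centre but red or white is not meant.

How it is judged:
By the outcome, as a careful person would: the job done as asked, in the order asked, and still so for the second after the job is handed in, with the robot touching nothing.
It also fails if it takes over 48 s, if anything falls off the work surface, if the arm or the gripper's body presses on something with over 40 N, if the wrist force passes 120 N, or if a joint passes its speed limit or range.

## Robot

A 6-joint arm with a two-finger parallel gripper is mounted at the origin on the work surface. World frame = base frame: x ahead of the robot, y to its left, z up, the work surface at z = 0. Lengths are in mm, angles in rad, forces in N, time in s.
With the tool pointing down it reaches from about 275 to 1000 mm from the base axis. Payload 8.4 kg.
Tool frame: the origin (TCP) lies at the very end of the fingers, on their centre line; the grasp point (between the pads) lies 19 mm behind it; z points along the fingers, y is the direction in which the jaws open and shut (so a half turn about z gives the same grasp; the last joint's range is limited). The gripper opens to 85 mm and grips with 20 to 120 N. Pads are 22 mm wide; open, the fingers measure 114 mm over their backs; the gripper's body (76 mm by 85 mm) begins 54 mm behind the grasp point. The pads swing forward as they close: fully open they stand 13 mm farther back than shut.
Start: joints at [-1.102, 0.353, 1.633, -0, 1.155, -0.002], TCP at [283.499, -557.007, 231.281] pointing down, gripper open.
Joint ranges: [-2.63, 2.63], [-0.92, 2.1], [0.06, 2.66], [-1.3, 4.44], [0, 2.69], [-3.02, 3.02]. Speed limits (rad/s): [2.22, 2.22, 2.79, 3.14, 3.14, 3.14].

## Interface

Orientations are given as [roll, pitch, yaw] about the fixed x, y, z axes, in that order (R = Rz(yaw) Ry(pitch) Rx(roll)).
In Python, from rig import r gives the robot as it stands.
- The arm moves only by the tool move_arm, never from a script. Its argument "increments" is a list of rows, each an object of numbers: "tx", "ty", "tz": the shift along the tool's x, y, z in cm; "rx", "ry", "rz": the turn, a rotation vector about the tool's x, y, z in degrees; "gripper": the gripper's target within -1 to 1 (fully open at 1, half-way at 0, shut at -1). A call has 1 to 12 rows; each row shifts and turns the commanded pose from where the row before left it, along the tool's axes as they then stand; what a row does not reach is not made up. A row lasts 1/10 s, in which the tool goes at most 50 mm and 8.59 degrees, less where a joint would pass 70% of its speed; a pose out of reach is approached as far as the arm can. A call is refused whole if a number of a shift passes 5 or a number of a turn 8.59, either way. A call with a gripper value outside its range is refused whole. The fingers move at their own pace and stop on an object; "squeeze" is the grip in N (left out, the last holds). Time passes only in rows, so rows that do not move let the fingers close. It gives the time, the measured TCP pose, the force and the opening at its end, in the units of the state.
- r.sense(): the state, without advancing time (a new reading comes with each control period).
- r.grab_frame(name): name is "scene" or "side" or "wrist"; returns (picture, depth): 400x640x3 uint8, red, green, blue; 400x640 float32, mm along the optical axis (not along the pixel's ray), 0 where there is no reading.
- r.camera_model(name): a dict with "fx", "fy", "cx", "cy" (pixels), "R" (3x3) and "t" (3): a world point X has camera coordinates R X + t; the wrist camera has in their place "hand_eye" (4x4, takes a point from camera to tool coordinates, whose origin is the TCP and whose axes are the flange's). Camera axes: x right, y down, z forward; pixel columns grow to the right and rows downward; lengths in mm; the calibration is good to about 2 mm. A picture is of the moment at which its call begins: read the wrist's pose just before it. camera_model takes no time and is no camera call.
- r.sign_off(): hands the job in, once; it reports no verdict.
Trained networks look in the newest picture that a camera, given by its name, has taken for a name from the list of things; names that differ only in an ending like _2 or _b are one class to them, and where a whole thing is asked for, a point or a joint stands for the part that bears it (a point fixed in the world has none). Each returns a list of dicts, best first, with "confidence" (0 to 1); they miss things now and then, are a little off and sometimes report something else, mostly with a low value. They report only what shows in the picture. A call takes as long as a camera call. They do not tell look-alikes from the thing itself.
- r.cut_out(query, camera): "mask" (400x640 bool, what is visible of it) and "bbox" ([left, top, right, bottom] in pixels, round what is visible of it).
- r.place_of(query, camera): "location" ([row, column] in pixels: a listed point, or the origin of a listed thing).
The state is a dict: "clock": time; "qpos": joint angles; "qvel": joint speeds; "joint_efforts": joint torques, N m; "eef_pos": TCP position; "tcp_rot": TCP orientation; "contact_force": force on the tool from outside, world axes, zero at the start; "wrist_torque": the same for the moment, N m; "opening": opening from 0.0 (shut) to 1.0 (fully open).
Only numpy, scipy, OpenCV 4.12 (cv2) and the standard library are available. Lean on these libraries where they do the work, as an engineer would, in place of code of your own. Each camera call takes 0.05 s, during which the arm holds its last target. There are 200 camera calls.

## Working session

There is one attempt and no reset: what is moved stays moved. The work goes in short steps, Python scripts to look and compute and a tool call to move; the robot and the scene stay as the last step left them, time stands still between calls to the robot, and variables do not carry over. Pictures are saved under pics/ and viewed, about 8 in all and at most 12, crops included, and the job is handed in when it is done.

Besides the shell and the picture viewer there is one more tool, called after "Call:" as name(argument=value, ...) on one line, values as JSON. move_arm: Moves the arm, as the interface text tells. Its arguments: {"type":"object","properties":{"increments":{"type":"array","items":{"type":"object","properties":{"tx":{"type":"number"},"ty":{"type":"number"},"tz":{"type":"number"},"rx":{"type":"number"},"ry":{"type":"number"},"rz":{"type":"number"},"gripper":{"type":"number"}}}},"squeeze":{"type":"number"}},"required":["increments"]}

```bash
mkdir -p pics; cat > h.py <<'E'
import numpy as np, cv2
from rig import r
def dep(cam,uv,z=None,D=None):
    m=r.camera_model(cam); u,v=uv
    d=np.array([(u-m['cx'])/m['fx'],(v-m['cy'])/m['fy'],1.0])
    if cam=='wrist':
        from scipy.spatial.transform import Rotation as Ro
        s=r.sense(); T=np.eye(4);T[:3,:3]=Ro.from_euler('xyz',s['tcp_rot']).as_matrix();T[:3,3]=s['eef_pos']
        H=T@np.array(m['hand_eye']);R=H[:3,:3];o=H[:3,3]
    else:
        R=np.array(m['R']).T;o=-R@np.array(m['t'])
    w=R@d
    if z is not None: return o+w*(z-o[2])/w[2]
    return o+w*D
def save(n,p): cv2.imwrite('pics/'+n,p[:,:,::-1])
E
python3 - <<'E'
from h import *
ims=[]
for c in ['scene','side']:
    p,d=r.grab_frame(c); save(c+'0.png',p); np.save(c+'_d.npy',d)
    for q in ['pawl_fin','jaw','block_centre','drawer_box_in']:
        for x in r.place_of(q,c)[:4]:
            v,u=x['location']; iv,iu=int(min(max(v,0),399)),int(min(max(u,0),639)); 
            print(c,q,round(x['confidence'],2),(round(u),round(v)),dep(c,(u,v),D=d[iv,iu]).round(), dep(c,(u,v),z={'pawl_fin':75,'jaw':40,'block_centre':33,'drawer_box_in':8}[q]).round())
print(r.sense())
E
```

```text
scene pawl_fin 0.72 (350, 146) [ 466. -233.   73.] [ 467. -230.   75.]Traceback (most recent call last):
  File "<stdin>", line 6, in <module>
ValueError: it knows: block_centre, drawer_box_in, pawl_fin
```

```bash
python3 - <<'E'
from h import *
for c in ['scene','side']:
    p,d=r.grab_frame(c); save(c+'0.png',p); np.save(c+'_d.npy',d)
    for q in ['pawl_fin','block_centre','drawer_box_in']:
        for x in r.place_of(q,c)[:4]:
            v,u=x['location']; iv,iu=int(min(max(v,0),399)),int(min(max(u,0),639)); 
            print(c,q,round(x['confidence'],2),(round(u),round(v)),dep(c,(u,v),D=d[iv,iu]).round(), dep(c,(u,v),z={'pawl_fin':75,'block_centre':33,'drawer_box_in':8}[q]).round())
print(r.sense())
a=cv2.imread('pics/scene0.png');b=cv2.imread('pics/side0.png')
E
```

```text
scene pawl_fin 0.73 (353, 142) [ 458. -230.   86.] [ 450. -242.   75.]
scene block_centre 0.82 (244, 187) [ 796. -251.   35.] [ 796. -253.   33.]
scene block_centre 0.72 (302, 164) [ 611. -257.   43.] [ 606. -268.   33.]
scene block_centre 0.55 (252, 149) [ 714. -399.   36.] [ 713. -403.   33.]
scene drawer_box_in 0.85 (352, 225) [589.  -7.   8.] [589.  -7.   8.]
side pawl_fin 0.59 (394, 165) [ 465. -232.   74.] [ 465. -232.   75.]
side block_centre 0.88 (356, 161) [ 583. -253.   45.] [ 585. -267.   33.]
side block_centre 0.85 (329, 128) [ 714. -404.   35.] [ 715. -407.   33.]
side block_centre 0.62 (294, 156) [ 787. -244.   24.] [ 782. -234.   33.]
side drawer_box_in 0.56 (336, 227) [580. -12.   6.] [580. -10.   8.]
{'clock': 0.5, 'qpos': array([-1.10243481e+00,  3.53020115e-01,  1.63345217e+00, -3.10441061e-05,
        1.15517225e+00, -2.40569244e-03]), 'qvel': array([ 4.10473643e-04,  7.88794147e-05, -9.02431620e-04,  1.03534246e-03,
       -1.05421206e-03, -1.59659743e-03]), 'joint_efforts': array([-1.46792652e-03, -6.04704309e+01, -3.42179739e+01,  2.70803753e-07,
        2.36819520e-03, -1.10247095e-05]), 'eef_pos': array([ 283.4602321 , -557.0005389 ,  231.24603706]), 'tcp_rot': array([-3.14154070e+00,  2.82756022e-05,  4.70779743e-01]), 'contact_force': array([-0.02525031, -0.5703935 , -0.48757296]), 'wrist_torque': array([-0.02532149, -0.0173791 ,  0.0058731 ]), 'opening': 1.0031967485299418}
```

View pics/scene0.png

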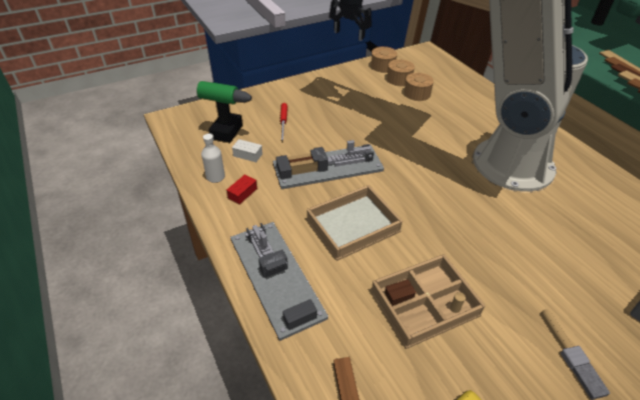

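View pics/side0.png

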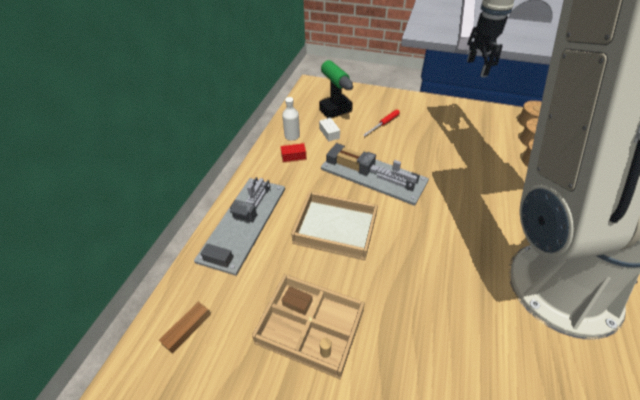

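Candidates for the block in scene view are the striped one at (302,164), red at (242,188) and white at (247,150). Only (302,164) is striped and sits in a clamp, near the fin at (351,146). The empty clamp is at (278,275). The undivided box with the white floor is at (353,222); the partitioned box is at (427,300).

```bash
python3 - <<'E'
from h import *
for c in ['scene','side']:
    d=np.load(c+'_d.npy'); v,u=np.mgrid[0:400,0:640]
    m=r.camera_model(c);R=np.array(m['R']);t=np.array(m['t'])
    P=np.stack([(u-m['cx'])/m['fx']*d,(v-m['cy'])/m['fy']*d,d],-1).reshape(-1,3)
    W=(P-t)@R; ok=d.ravel()>0
    s=ok&(W[:,2]>9)&(W[:,2]<100)&(abs(W[:,0]-545)<190)&(abs(W[:,1]+250)<110)&(W[:,1]<-130)
    mask=s.reshape(400,640).astype(np.uint8); mask=cv2.morphologyEx(mask,cv2.MORPH_OPEN,np.ones((3,3)))
    n,l,st,ce=cv2.connectedComponentsWithStats(mask); k=1+st[1:,4].argmax()
    Q=W[(l.ravel()==k)]
    print(c,'clamp',cv2.minAreaRect(Q[:,:2].astype(np.float32)),len(Q))
    s=ok&(W[:,2]>38)&(W[:,2]<52)&(abs(W[:,0]-585)<150)&(abs(W[:,1]+8)<115)
    print(c,'box',cv2.minAreaRect(W[s][:,:2].astype(np.float32)),s.sum())
    for q in ['block_centre','drawer_box_in']:
        for x in r.cut_out(q,c)[:3]:
            w=W[x['mask'].ravel()&ok]; z=np.percentile(w[:,2],90); 
            tp=w[abs(w[:,2]-z)<6]
            print(c,q,x['confidence'],x['bbox'],z.round(),cv2.minAreaRect(tp[:,:2].astype(np.float32)))
a=cv2.imread('pics/scene0.png')[120:260,230:430];cv2.imwrite('pics/crop.png',cv2.resize(a,None,fx=4,fy=4,interpolation=2))
E
```

```text
scene clamp ((528.952392578125, -250.92266845703125), (124.87025451660156, 320.03460693359375), 77.71336364746094) 2908
scene box ((585.1611938476562, -11.409309387207031), (201.6053466796875, 163.68914794921875), 1.5770004987716675) 740
scene block_centre 0.9 [290.1, 155.3, 320.4, 175.3] 51.0 ((609.1309814453125, -270.8619079589844), (49.4307861328125, 74.3197021484375), 77.15779113769531)
scene block_centre 0.9 [232.8, 139.1, 262.8, 160.7] 36.0 ((723.376708984375, -421.9401550292969), (51.533634185791016, 82.2848129272461), 38.720237731933594)
scene block_centre 0.82 [228.5, 174.5, 255.9, 204.9] 36.0 ((801.3253784179688, -265.6461181640625), (84.85405731201172, 49.119606018066406), 27.703155517578125)
scene drawer_box_in 0.95 [306.8, 182.7, 399.3, 257.1] 42.0 ((585.1611938476562, -11.409309387207031), (201.6053466796875, 163.68914794921875), 1.5770004987716675)
side clamp ((523.345947265625, -252.09567260742188), (125.52056121826172, 319.5465393066406), 77.211669921875) 2939
side box ((581.078125, -11.059684753417969), (199.62977600097656, 162.69888305664062), 1.1153712272644043) 716
side block_centre 0.58 [338.6, 150.8, 361.2, 171.7] 51.0 ((607.6266479492188, -271.7532958984375), (49.65605545043945, 65.69398498535156), 78.57518768310547)
side block_centre 0.58 [319.8, 119.4, 338.2, 141.3] 36.0 ((717.781982421875, -419.6720886230469), (44.81089401245117, 81.57321166992188), 41.72242736816406)
side block_centre 0.56 [283.8, 147.4, 307.9, 162.1] 36.0 ((796.4196166992188, -265.0417175292969), (79.01814270019531, 50.90074157714844), 24.480518341064453)
side drawer_box_in 0.94 [294.0, 192.5, 379.2, 263.5] 42.0 ((581.169189453125, -11.072273254394531), (199.80242919921875, 162.61166381835938), 1.2462334632873535)
```

View pics/crop.png

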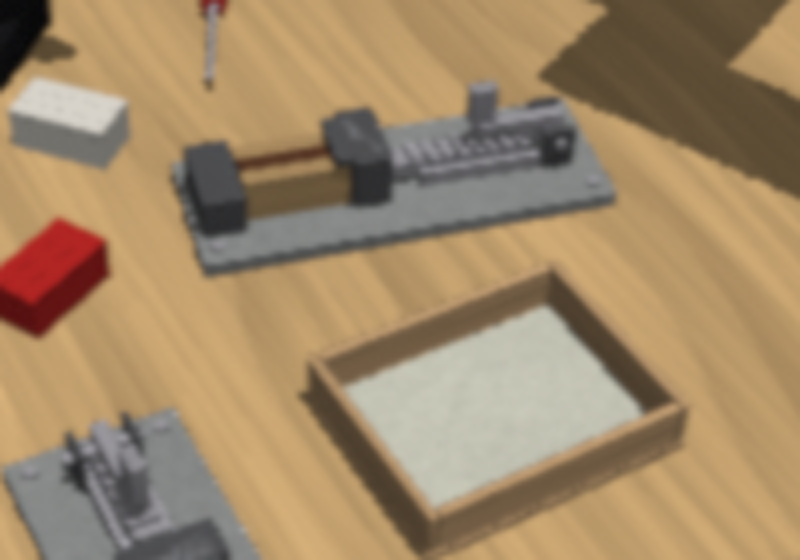

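The crop confirms it: the striped block is in the clamp, and the fin is just right of the sliding jaw. The clamp yaw is about -12.5° and the fin is near (463,-236). Next I'll hover over the fin.

Call:
move_arm(increments=[{"tx":3.8,"ty":-2.55},{"tx":3.8,"ty":-2.55},{"tx":3.8,"ty":-2.55},{"tx":3.8,"ty":-2.55},{"tx":3.8,"ty":-2.55},{"tx":3.8,"ty":-2.55},{"tx":3.8,"ty":-2.55},{"tx":3.8,"ty":-2.55}])

```text
invalid input
```

Call:
move_arm(increments=[{"rz":7.9},{"rz":7.9},{"rz":7.9},{"rz":7.9},{"rz":7.9},{},{}])

```text
invalid input
```

```bash
cat > w.py <<'E'
from h import *
import sys
print(r.sense()['eef_pos'],r.sense()['tcp_rot'],r.sense()['opening'])
p,d=r.grab_frame('wrist'); save(sys.argv[1],p); np.save('wd.npy',d)
for q,z in [('pawl_fin',75),('block_centre',33)]:
    for x in r.place_of(q,'wrist')[:2]:
        v,u=x['location']; print(q,x['confidence'],u,v,dep('wrist',(u,v),D=d[min(int(v),399),min(int(u),639)]).round(1),dep('wrist',(u,v),z=z).round(1))
v,u=np.mgrid[0:400,0:640]; g=dep('wrist',(0,0),D=0); 
m=r.camera_model('wrist'); from scipy.spatial.transform import Rotation as Ro
s=r.sense();T=np.eye(4);T[:3,:3]=Ro.from_euler('xyz',s['tcp_rot']).as_matrix();T[:3,3]=s['eef_pos'];H=T@np.array(m['hand_eye'])
P=np.stack([(u-m['cx'])/m['fx']*d,(v-m['cy'])/m['fy']*d,d],-1).reshape(-1,3)
W=P@H[:3,:3].T+H[:3,3]; ok=d.ravel()>0
for nm,lo,hi,cx,cy,rad in [('fin',80,96,463,-236,35),('blk',46,54,607,-270,60)]:
    k=ok&(W[:,2]>lo)&(W[:,2]<hi)&(np.hypot(W[:,0]-cx,W[:,1]-cy)<rad)
    print(nm,k.sum(), cv2.minAreaRect(W[k][:,:2].astype(np.float32)) if k.sum()>5 else '', W[k].mean(0))
E
python3 w.py w1.png
```

```text
[ 283.5281465  -557.04955339  231.32199898] [ 3.14148149e+00 -7.27525041e-06  4.70795674e-01] 1.0028108785945795
fin 0  [nan nan nan]
blk 0  [nan nan nan]w.py:15: RuntimeWarning: Mean of empty slice.
  print(nm,k.sum(), cv2.minAreaRect(W[k][:,:2].astype(np.float32)) if k.sum()>5 else '', W[k].mean(0))
  ret = um.true_divide(
```

View pics/w1.png

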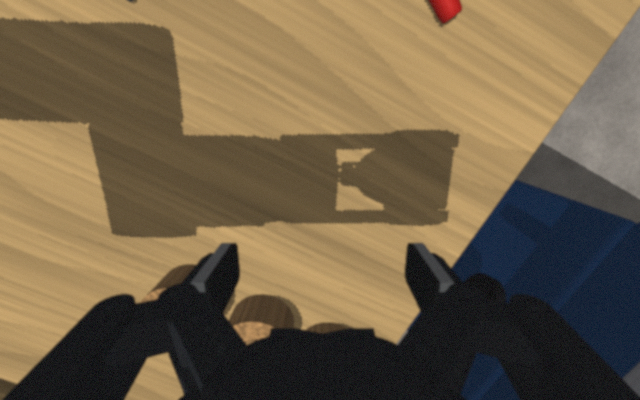

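The picture shows only bench, because the move was rejected as invalid input. I'll retry with full rows.

Call:
move_arm(increments=[{"tx":3.8,"ty":-2.55,"tz":0,"rx":0,"ry":0,"rz":0,"gripper":1},{"tx":3.8,"ty":-2.55,"tz":0,"rx":0,"ry":0,"rz":0,"gripper":1},{"tx":3.8,"ty":-2.55,"tz":0,"rx":0,"ry":0,"rz":0,"gripper":1},{"tx":3.8,"ty":-2.55,"tz":0,"rx":0,"ry":0,"rz":0,"gripper":1},{"tx":3.8,"ty":-2.55,"tz":0,"rx":0,"ry":0,"rz":0,"gripper":1},{"tx":3.8,"ty":-2.55,"tz":0,"rx":0,"ry":0,"rz":0,"gripper":1},{"tx":3.8,"ty":-2.55,"tz":0,"rx":0,"ry":0,"rz":0,"gripper":1},{"tx":3.8,"ty":-2.55,"tz":0,"rx":0,"ry":0,"rz":0,"gripper":1}], squeeze=40)

```text
clock: 1.65
eef_pos: [462.6, -235.7, 231.6]
tcp_rot: [3.141, -0.0, 0.471]
contact_force: [1.7, 0.2, 0.2]
opening: 0.999
```

Call:
move_arm(increments=[{"tx":0,"ty":0,"tz":0,"rx":0,"ry":0,"rz":7.9,"gripper":1},{"tx":0,"ty":0,"tz":0,"rx":0,"ry":0,"rz":7.9,"gripper":1},{"tx":0,"ty":0,"tz":0,"rx":0,"ry":0,"rz":7.9,"gripper":1},{"tx":0,"ty":0,"tz":0,"rx":0,"ry":0,"rz":7.9,"gripper":1},{"tx":0,"ty":0,"tz":0,"rx":0,"ry":0,"rz":7.9,"gripper":1},{"tx":0,"ty":0,"tz":0,"rx":0,"ry":0,"rz":0,"gripper":1},{"tx":0,"ty":0,"tz":0,"rx":0,"ry":0,"rz":0,"gripper":1}])

```text
clock: 2.35
eef_pos: [461.9, -237.3, 231.3]
tcp_rot: [3.142, -0.0, -0.215]
contact_force: [-0.2, 0.6, 0.1]
opening: 1.002
```

```bash
python3 w.py w2.png
```

```text
[ 461.88875391 -237.33018558  231.33169683] [ 3.14154151e+00 -9.54964516e-05 -2.14542437e-01] 1.0021624659832788
pawl_fin 0.69 325.0 185.2 [ 458.2 -241.4   89. ] [ 454.6 -240.8   75. ]
block_centre 0.75 324.0 41.3 [ 597.9 -271.    53.1] [ 602. -272.   33.]
fin 230 ((457.1602783203125, -239.06155395507812), (10.6251220703125, 22.158905029296875), 77.36421966552734) [ 458.15254458 -239.22722079   88.8276787 ]
blk 2931 ((604.4677734375, -273.1336669921875), (44.56812286376953, 61.91523361206055), 76.56438446044922) [ 605.25927997 -273.14548034   51.83532765]
```

View pics/w2.png

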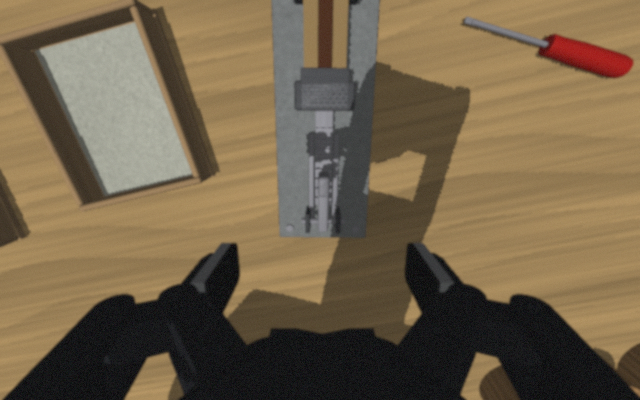

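Fin is under the hand at (458,-239.5), top at z=89 as it should be. Descending.

Call:
move_arm(increments=[{"tx":-0.35,"ty":0.28,"tz":4,"rx":0,"ry":0,"rz":0.4,"gripper":1},{"tx":0,"ty":0,"tz":4,"rx":0,"ry":0,"rz":0,"gripper":0.6},{"tx":0,"ty":0,"tz":4,"rx":0,"ry":0,"rz":0,"gripper":0.3},{"tx":0,"ty":0,"tz":3,"rx":0,"ry":0,"rz":0,"gripper":0.3},{"tx":0,"ty":0,"tz":1.7,"rx":0,"ry":0,"rz":0,"gripper":0.3},{"tx":0,"ty":0,"tz":0,"rx":0,"ry":0,"rz":0,"gripper":0.3},{"tx":0,"ty":0,"tz":0,"rx":0,"ry":0,"rz":0,"gripper":0.3}])

```text
clock: 3.2
eef_pos: [458.0, -239.4, 64.6]
tcp_rot: [-3.142, 0.0, -0.225]
contact_force: [0.8, 0.5, 0.8]
opening: 0.653
```

```bash
python3 w.py w3.png
```

```text
[ 458.0350087  -239.40066604   64.55187534] [-3.14153944e+00  2.51953219e-04 -2.24724149e-01] 0.6525480901599894
pawl_fin 0.95 318.1 256.7 [ 465.3 -240.8   91.4] [ 456.5 -238.6   75. ]
fin 2063 ((459.2834167480469, -234.82720947265625), (69.18669891357422, 22.898176193237305), 76.80927276611328) [ 462.61143187 -234.38535498   88.94067268]
blk 312 ((577.815673828125, -266.99310302734375), (44.425045013427734, 2.0315771102905273), 77.16513061523438) [ 577.74966184 -266.82525854   53.05391688]
```

Aligned; closing on the fin.

Call:
move_arm(increments=[{"tx":0,"ty":0,"tz":0,"rx":0,"ry":0,"rz":0,"gripper":-1},{"tx":0,"ty":0,"tz":0,"rx":0,"ry":0,"rz":0,"gripper":-1},{"tx":0,"ty":0,"tz":0,"rx":0,"ry":0,"rz":0,"gripper":-1},{"tx":0,"ty":0,"tz":0,"rx":0,"ry":0,"rz":0,"gripper":-1},{"tx":0,"ty":0,"tz":0,"rx":0,"ry":0,"rz":0,"gripper":-1},{"tx":0,"ty":0,"tz":0,"rx":0,"ry":0,"rz":0,"gripper":-1},{"tx":0,"ty":0,"tz":0,"rx":0,"ry":0,"rz":0,"gripper":-1},{"tx":0,"ty":0,"tz":0,"rx":0,"ry":0,"rz":0,"gripper":-1}], squeeze=40)

```text
clock: 4.15
eef_pos: [458.5, -238.6, 64.8]
tcp_rot: [-3.14, -0.001, -0.226]
contact_force: [1.0, 6.5, 5.8]
opening: 0.131
```

Call:
move_arm(increments=[{"tx":-0.25,"ty":0,"tz":-0.28,"rx":0,"ry":0,"rz":0,"gripper":-1},{"tx":-0.25,"ty":0,"tz":-0.28,"rx":0,"ry":0,"rz":0,"gripper":-1},{"tx":-0.28,"ty":0,"tz":-0.26,"rx":0,"ry":0,"rz":0,"gripper":-1},{"tx":-0.28,"ty":0,"tz":-0.26,"rx":0,"ry":0,"rz":0,"gripper":-1},{"tx":-0.3,"ty":0,"tz":-0.23,"rx":0,"ry":0,"rz":0,"gripper":-1},{"tx":-0.3,"ty":0,"tz":-0.23,"rx":0,"ry":0,"rz":0,"gripper":-1},{"tx":-0.32,"ty":0,"tz":-0.2,"rx":0,"ry":0,"rz":0,"gripper":-1},{"tx":-0.32,"ty":0,"tz":-0.2,"rx":0,"ry":0,"rz":0,"gripper":-1},{"tx":0,"ty":0,"tz":0,"rx":0,"ry":0,"rz":0,"gripper":-1},{"tx":0,"ty":0,"tz":0,"rx":0,"ry":0,"rz":0,"gripper":-1},{"tx":0,"ty":0,"tz":0,"rx":0,"ry":0,"rz":0,"gripper":-1},{"tx":0,"ty":0,"tz":0,"rx":0,"ry":0,"rz":0,"gripper":-1}])

```text
clock: 5.35
eef_pos: [436.6, -233.4, 83.9]
tcp_rot: [-3.14, -0.002, -0.226]
contact_force: [6.3, 6.6, -2.5]
opening: 0.133
```

```bash
python3 - <<'E'
from h import *
ims=[]
for c,(x,y) in {'scene':(270,120),'side':(315,130)}.items():
    p,d=r.grab_frame(c); ims.append(cv2.resize(p[y:y+80,x:x+130],None,fx=4,fy=4,interpolation=2))
p,d=r.grab_frame('wrist'); ims.append(cv2.resize(p[:250],(520,203)))
save('lift.png',np.vstack([cv2.resize(i,(390,int(i.shape[0]*.75))) for i in ims]))
E
```

```text
(no output)
```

View pics/lift.png

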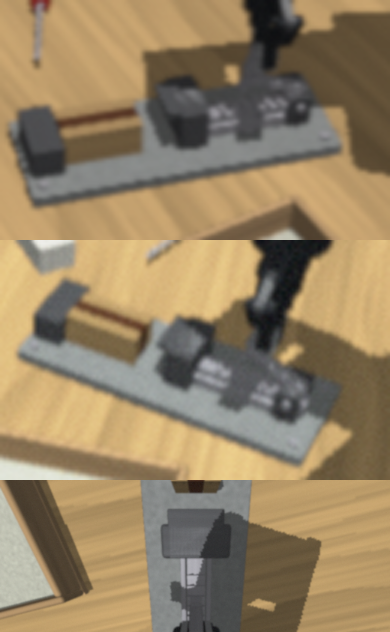

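The jaw has sprung back and there's a clear gap to the block. I'll lower the pawl back along the arc, then release and rise.

Call:
move_arm(increments=[{"tx":0.62,"ty":0,"tz":0.41,"rx":0,"ry":0,"rz":0,"gripper":-1},{"tx":0.58,"ty":0,"tz":0.48,"rx":0,"ry":0,"rz":0,"gripper":-1},{"tx":0.53,"ty":0,"tz":0.5,"rx":0,"ry":0,"rz":0,"gripper":-1},{"tx":0.2,"ty":0,"tz":0.2,"rx":0,"ry":0,"rz":0,"gripper":0.2},{"tx":0,"ty":0,"tz":0,"rx":0,"ry":0,"rz":0,"gripper":0.4},{"tx":0,"ty":0,"tz":0,"rx":0,"ry":0,"rz":0,"gripper":0.4},{"tx":0,"ty":0,"tz":0,"rx":0,"ry":0,"rz":0,"gripper":0.4},{"tx":0,"ty":0,"tz":-1.5,"rx":0,"ry":0,"rz":0,"gripper":0.4},{"tx":0,"ty":0,"tz":-4,"rx":0,"ry":0,"rz":0,"gripper":0.6},{"tx":0,"ty":0,"tz":-4,"rx":0,"ry":0,"rz":0,"gripper":0.6},{"tx":4,"ty":0,"tz":-3,"rx":0,"ry":0,"rz":0,"gripper":0.6},{"tx":4,"ty":0,"tz":0,"rx":0,"ry":0,"rz":0,"gripper":0.6}])

```text
clock: 6.7
eef_pos: [535.0, -257.9, 198.4]
tcp_rot: [3.14, -0.008, -0.226]
contact_force: [1.3, -0.2, -0.8]
opening: 0.799
```

```bash
sed -i "s/r.sense()\['opening'\])/r.sense()['opening'],r.sense()['clock'])/" w.py; python3 w.py w4.png
```

```text
[ 535.03492884 -257.86615974  198.41270224] [ 3.1396383  -0.00804111 -0.22636607] 0.7991773470764747 6.7
pawl_fin 0.92 319.1 262.3 [ 466.4 -240.6   86.5] [ 460.1 -239.    75. ]
block_centre 0.81 319.8 115.5 [ 600.  -271.5   45.5] [ 599.8 -271.4   33. ]
block_centre 0.35 114.5 185.9 [575.  -10.    5.4] [577.4 -32.   33. ]
fin 240 ((455.8415832519531, -238.1072540283203), (11.26293659210205, 22.10837745666504), 76.90752410888672) [ 457.06599983 -238.34791851   84.27529942]
blk 2909 ((612.4655151367188, -273.62274169921875), (66.1281967163086, 105.8257064819336), 77.08914184570312) [ 602.48756248 -271.27474932   46.73286807]
```

View pics/w4.png

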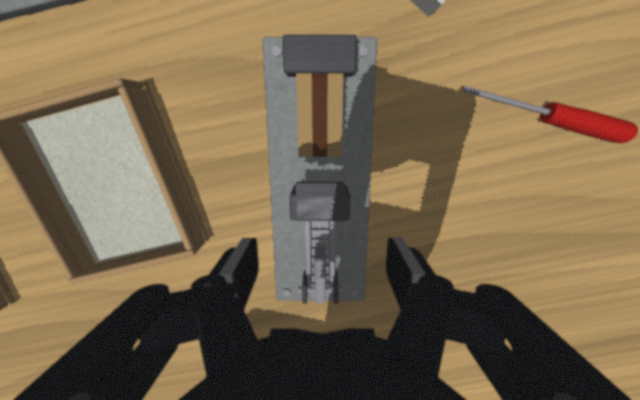

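The jaw is back, the block lies against the fixed jaw with its top clear, and its centre is near (602,-271.5). Moving above it.

Call:
move_arm(increments=[{"tx":3.4,"ty":-0.1,"tz":0,"rx":0,"ry":0,"rz":0,"gripper":0.6},{"tx":3.4,"ty":-0.1,"tz":2,"rx":0,"ry":0,"rz":0,"gripper":0.6},{"tx":0,"ty":0,"tz":4,"rx":0,"ry":0,"rz":0,"gripper":0.6},{"tx":0,"ty":0,"tz":0,"rx":0,"ry":0,"rz":0,"gripper":0.6},{"tx":0,"ty":0,"tz":0,"rx":0,"ry":0,"rz":0,"gripper":0.6},{"tx":0,"ty":0,"tz":0,"rx":0,"ry":0,"rz":0,"gripper":0.6}])

```text
clock: 7.45
eef_pos: [598.8, -269.9, 134.5]
tcp_rot: [3.141, -0.001, -0.226]
contact_force: [0.5, 0.4, 1.0]
opening: 0.801
```

```bash
python3 w.py w5.png
```

```text
[ 598.78038735 -269.87122187  134.45406312] [ 3.14131964e+00 -1.05085376e-03 -2.25924749e-01] 0.800584375269409 7.45
block_centre 0.91 476.1 10.7 [ 713.3 -415.8   37.7] [ 714.1 -418.3   33. ]
block_centre 0.62 323.9 187.7 [ 609.2 -275.5   52.1] [ 604.2 -274.5   33. ]
fin 0  [nan nan nan]
blk 7111 ((613.7130737304688, -274.5808410644531), (69.13189697265625, 104.67855072021484), 76.46138763427734) [ 619.21523654 -275.76797322   51.74899364]w.py:15: RuntimeWarning: Mean of empty slice.
  print(nm,k.sum(), cv2.minAreaRect(W[k][:,:2].astype(np.float32)) if k.sum()>5 else '', W[k].mean(0))
  ret = um.true_divide(
```

Call:
move_arm(increments=[{"tx":0.55,"ty":0.15,"tz":3.5,"rx":0,"ry":0,"rz":0,"gripper":0.6},{"tx":0,"ty":0,"tz":3.5,"rx":0,"ry":0,"rz":0,"gripper":0.6},{"tx":0,"ty":0,"tz":3,"rx":0,"ry":0,"rz":0,"gripper":0.6},{"tx":0,"ty":0,"tz":1.2,"rx":0,"ry":0,"rz":0,"gripper":0.6},{"tx":0,"ty":0,"tz":0.5,"rx":0,"ry":0,"rz":0,"gripper":0.6},{"tx":0,"ty":0,"tz":0,"rx":0,"ry":0,"rz":0,"gripper":0.6},{"tx":0,"ty":0,"tz":0,"rx":0,"ry":0,"rz":0,"gripper":0.6}])

```text
clock: 8.3
eef_pos: [605.1, -272.8, 17.5]
tcp_rot: [3.141, -0.002, -0.226]
contact_force: [-0.7, 0.2, -0.3]
opening: 0.803
```

Call:
move_arm(increments=[{"tx":0,"ty":0,"tz":0,"rx":0,"ry":0,"rz":0,"gripper":-1},{"tx":0,"ty":0,"tz":0,"rx":0,"ry":0,"rz":0,"gripper":-1},{"tx":0,"ty":0,"tz":0,"rx":0,"ry":0,"rz":0,"gripper":-1},{"tx":0,"ty":0,"tz":0,"rx":0,"ry":0,"rz":0,"gripper":-1},{"tx":0,"ty":0,"tz":0,"rx":0,"ry":0,"rz":0,"gripper":-1},{"tx":0,"ty":0,"tz":0,"rx":0,"ry":0,"rz":0,"gripper":-1},{"tx":0,"ty":0,"tz":0,"rx":0,"ry":0,"rz":0,"gripper":-1}], squeeze=40)

```text
clock: 9.0
eef_pos: [604.9, -272.7, 17.2]
tcp_rot: [3.141, -0.002, -0.226]
contact_force: [-0.7, 0.6, 7.7]
opening: 0.507
```

Gripped: 0.507 of 85 mm is about 43 mm, close to the block's 44 mm. Lifting, easing slightly off the fixed jaw.

Call:
move_arm(increments=[{"tx":-0.3,"ty":0,"tz":-0.2,"rx":0,"ry":0,"rz":0,"gripper":-1},{"tx":-0.3,"ty":0,"tz":-1,"rx":0,"ry":0,"rz":0,"gripper":-1},{"tx":0,"ty":0,"tz":-2,"rx":0,"ry":0,"rz":0,"gripper":-1},{"tx":0,"ty":0,"tz":-3,"rx":0,"ry":0,"rz":0,"gripper":-1},{"tx":0,"ty":0,"tz":-3,"rx":0,"ry":0,"rz":0,"gripper":-1},{"tx":0,"ty":0,"tz":-3,"rx":0,"ry":0,"rz":0,"gripper":-1},{"tx":0,"ty":0,"tz":-1,"rx":0,"ry":0,"rz":0,"gripper":-1},{"tx":0,"ty":0,"tz":0,"rx":0,"ry":0,"rz":0,"gripper":-1}])

```text
clock: 9.8
eef_pos: [598.8, -271.3, 149.6]
tcp_rot: [3.141, -0.003, -0.226]
contact_force: [-0.6, -0.3, -0.7]
opening: 0.507
```

Call:
move_arm(increments=[{"tx":-0.53,"ty":-1.79,"tz":0,"rx":0,"ry":0,"rz":0,"gripper":-1},{"tx":-1.05,"ty":-3.57,"tz":0,"rx":0,"ry":0,"rz":0,"gripper":-1},{"tx":-1.05,"ty":-3.57,"tz":0,"rx":0,"ry":0,"rz":0,"gripper":-1},{"tx":-1.05,"ty":-3.57,"tz":0,"rx":0,"ry":0,"rz":0,"gripper":-1},{"tx":-1.05,"ty":-3.57,"tz":0,"rx":0,"ry":0,"rz":0,"gripper":-1},{"tx":-1.05,"ty":-3.57,"tz":0,"rx":0,"ry":0,"rz":0,"gripper":-1},{"tx":-1.05,"ty":-3.57,"tz":0,"rx":0,"ry":0,"rz":0,"gripper":-1},{"tx":-0.53,"ty":-1.79,"tz":0,"rx":0,"ry":0,"rz":0,"gripper":-1},{"tx":0,"ty":0,"tz":0,"rx":0,"ry":0,"rz":-7.1,"gripper":-1},{"tx":0,"ty":0,"tz":0,"rx":0,"ry":0,"rz":-7.1,"gripper":-1},{"tx":0,"ty":0,"tz":0,"rx":0,"ry":0,"rz":0,"gripper":-1},{"tx":0,"ty":0,"tz":0,"rx":0,"ry":0,"rz":0,"gripper":-1}])

```text
clock: 11.0
eef_pos: [581.2, -10.4, 146.5]
tcp_rot: [-3.141, 0.002, 0.019]
contact_force: [1.2, -0.4, -1.1]
opening: 0.508
```

```bash
python3 - <<'E'
from h import *
p,d=r.grab_frame('wrist');q,_=r.grab_frame('side');save('over.png',np.vstack([p,q])[:, :][::1]); cv2.imwrite('pics/over.png',cv2.resize(cv2.imread('pics/over.png'),(480,600)))
E
```

```text
(no output)
```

View pics/over.png

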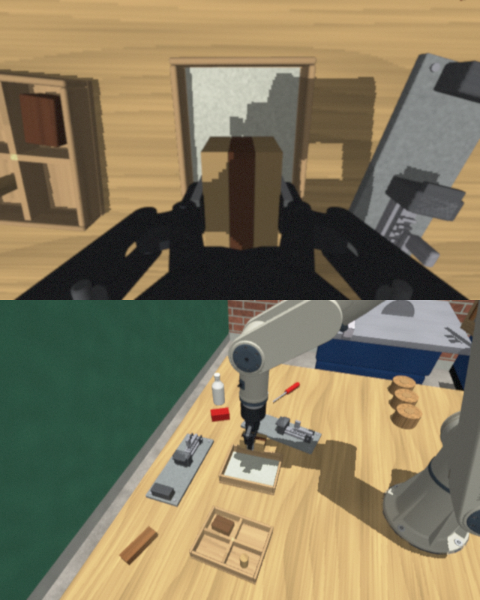

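The block hangs level in the fingers over the white-floored box and is aligned with its sides. Lowering to just above the expected contact at z≈10.

Call:
move_arm(increments=[{"tx":0,"ty":0,"tz":2,"rx":0,"ry":0,"rz":0,"gripper":-1},{"tx":0,"ty":0,"tz":3,"rx":0,"ry":0,"rz":0,"gripper":-1},{"tx":0,"ty":0,"tz":3,"rx":0,"ry":0,"rz":0,"gripper":-1},{"tx":0,"ty":0,"tz":3,"rx":0,"ry":0,"rz":0,"gripper":-1},{"tx":0,"ty":0,"tz":1.4,"rx":0,"ry":0,"rz":0,"gripper":-1},{"tx":0,"ty":0,"tz":0.8,"rx":0,"ry":0,"rz":0,"gripper":-1},{"tx":0,"ty":0,"tz":0,"rx":0,"ry":0,"rz":0,"gripper":-1},{"tx":0,"ty":0,"tz":0,"rx":0,"ry":0,"rz":0,"gripper":-1},{"tx":0,"ty":0,"tz":0,"rx":0,"ry":0,"rz":0,"gripper":-1}])

```text
clock: 12.0
eef_pos: [583.3, -10.9, 17.1]
tcp_rot: [3.142, -0.002, 0.022]
contact_force: [-0.2, 0.1, -1.0]
opening: 0.513
```

Call:
move_arm(increments=[{"tx":0,"ty":0,"tz":0.15,"rx":0,"ry":0,"rz":0,"gripper":-1},{"tx":0,"ty":0,"tz":0.15,"rx":0,"ry":0,"rz":0,"gripper":-1},{"tx":0,"ty":0,"tz":0,"rx":0,"ry":0,"rz":0,"gripper":-1},{"tx":0,"ty":0,"tz":0,"rx":0,"ry":0,"rz":0,"gripper":-1}])

```text
clock: 12.4
eef_pos: [582.3, -10.8, 12.8]
tcp_rot: [-3.142, -0.0, 0.022]
contact_force: [-0.4, 0.3, -0.8]
opening: 0.507
```

Call:
move_arm(increments=[{"tx":0,"ty":0,"tz":0.15,"rx":0,"ry":0,"rz":0,"gripper":-1},{"tx":0,"ty":0,"tz":0,"rx":0,"ry":0,"rz":0,"gripper":-1},{"tx":0,"ty":0,"tz":0,"rx":0,"ry":0,"rz":0,"gripper":-1}])

```text
clock: 12.7
eef_pos: [582.3, -10.8, 11.2]
tcp_rot: [-3.142, 0.0, 0.022]
contact_force: [1.1, -0.1, -0.8]
opening: 0.51
```

Call:
move_arm(increments=[{"tx":0,"ty":0,"tz":0.1,"rx":0,"ry":0,"rz":0,"gripper":-1},{"tx":0,"ty":0,"tz":0,"rx":0,"ry":0,"rz":0,"gripper":-1},{"tx":0,"ty":0,"tz":0,"rx":0,"ry":0,"rz":0,"gripper":-1}])

```text
clock: 13.0
eef_pos: [582.3, -10.8, 10.3]
tcp_rot: [-3.142, -0.0, 0.022]
contact_force: [-0.0, -0.7, -0.6]
opening: 0.511
```

Call:
move_arm(increments=[{"tx":0,"ty":0,"tz":0.07,"rx":0,"ry":0,"rz":0,"gripper":-1},{"tx":0,"ty":0,"tz":0,"rx":0,"ry":0,"rz":0,"gripper":-1},{"tx":0,"ty":0,"tz":0,"rx":0,"ry":0,"rz":0,"gripper":-1}])

```text
clock: 13.3
eef_pos: [582.3, -10.8, 10.2]
tcp_rot: [-3.142, -0.0, 0.022]
contact_force: [-2.1, 0.1, 7.1]
opening: 0.51
```

Call:
move_arm(increments=[{"tx":0,"ty":0,"tz":0.07,"rx":0,"ry":0,"rz":0,"gripper":-1},{"tx":0,"ty":0,"tz":0,"rx":0,"ry":0,"rz":0,"gripper":-1},{"tx":0,"ty":0,"tz":0,"rx":0,"ry":0,"rz":0,"gripper":-1}])

```text
clock: 13.6
eef_pos: [582.3, -10.8, 10.2]
tcp_rot: [3.142, -0.0, 0.022]
contact_force: [-5.6, 0.0, 15.4]
opening: 0.512
```

The block touches the floor at z=10.2 with 15 N. I'll relieve that, then open and rise.

Call:
move_arm(increments=[{"tx":0,"ty":0,"tz":-0.1,"rx":0,"ry":0,"rz":0,"gripper":-1},{"tx":0,"ty":0,"tz":0,"rx":0,"ry":0,"rz":0,"gripper":0.2},{"tx":0,"ty":0,"tz":0,"rx":0,"ry":0,"rz":0,"gripper":0.6},{"tx":0,"ty":0,"tz":0,"rx":0,"ry":0,"rz":0,"gripper":0.6},{"tx":0,"ty":0,"tz":0,"rx":0,"ry":0,"rz":0,"gripper":0.6},{"tx":0,"ty":0,"tz":-1,"rx":0,"ry":0,"rz":0,"gripper":0.6},{"tx":0,"ty":0,"tz":-3,"rx":0,"ry":0,"rz":0,"gripper":0.6},{"tx":0,"ty":0,"tz":-4,"rx":0,"ry":0,"rz":0,"gripper":0.6},{"tx":0,"ty":0,"tz":-4,"rx":0,"ry":0,"rz":0,"gripper":0.6},{"tx":-2,"ty":0,"tz":-4,"rx":0,"ry":0,"rz":0,"gripper":0.6},{"tx":-2,"ty":0,"tz":0,"rx":0,"ry":0,"rz":0,"gripper":0.6},{"tx":0,"ty":0,"tz":0,"rx":0,"ry":0,"rz":0,"gripper":0.6}])

```text
clock: 14.8
eef_pos: [540.9, -11.7, 171.7]
tcp_rot: [3.142, -0.001, 0.022]
contact_force: [-0.3, -0.4, -1.4]
opening: 0.802
```

```bash
python3 w.py end.png 2>/dev/null; python3 -c "
from h import *
print(r.sense()['contact_force'],r.sense()['clock'])
d=np.load('wd.npy')
for x in r.cut_out('block_centre','wrist')[:2]:
    v,u=np.nonzero(x['mask']&(d>0)); W=np.array([dep('wrist',(a,b),D=d[b,a]) for a,b in zip(u[::5],v[::5])]); print(x['confidence'],np.percentile(W,[2,50,98],axis=0).round(1))
"
```

```text
[540.87797136 -11.74976075 171.68107729] [ 3.14151723e+00 -1.17730761e-03  2.22035054e-02] 0.8020400478139144 14.8
pawl_fin 0.71 550.5 281.3 [ 463.  -232.8   79.4] [ 460.1 -237.    75. ]
block_centre 0.91 321.9 143.4 [584.6 -12.   42.4] [583.6 -12.   33. ]
fin 410 ((459.4303283691406, -237.7288360595703), (13.181144714355469, 22.10030746459961), 81.44805145263672) [ 460.57513354 -236.15757325   85.89915022]
blk 1198 ((656.0169677734375, -270.9002990722656), (47.048309326171875, 22.985322952270508), 77.40664672851562) [ 654.77152803 -267.77006465   48.95482621]
[ 0.13440573  0.23476614 -0.07706198] 14.95
0.64 [[542.3 -33.2  41.3]
 [583.2 -11.9  42.7]
 [619.2   9.6  44.1]]
```

View pics/end.png

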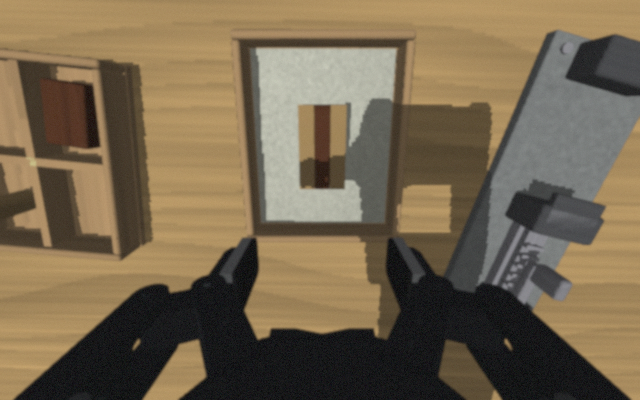

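The block lies flat in the middle of the undivided box, around pixel (323,146). Its top is at z≈43, against 44 expected. The gripper is clear.

```bash
python3 -c "
from rig import r
print(r.sign_off())"
```

```text
the job is handed in; nothing more can be done
None
```

The job is done and handed in at about 15 s, well inside the 48 s limit. I gripped the pawl fin and lifted it about 20 mm. The sliding jaw sprang back clear of the block, and I lowered and released the pawl. I then took the striped block out by its long sides and set it down in the middle of the undivided box.

**Last checks:** the final picture shows the block flat and the same way up in the white-floored box. Its centre measured (583, -12) mm, about where the box centre measured. Its top was at z≈43 mm, against 44 expected. The gripper was open and clear, with about 0 N at the wrist.

**Worth noting:**
- **Set-down force:** the block reached 15 N against the box floor, which I eased before opening the fingers.
- **First two moves:** these were rejected as invalid input because I left fields out of the rows. Nothing moved, and I resent them in full.
- **Fin height:** after release the fin top measured z≈84–86 mm, against 89 before. I did not look into it; the 84 reading was taken while the arm was still moving.

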